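# Slide a cardboard spacer ring along the rail into the corner pocket

## Task

Using only the fingertips, slide the cardboard spacer ring across the board until it rests against the blue rail, well before the pocket, then keep it against the rail and drag it along into the corner pocket, until it touches both the blue rail and the red end stop. Be gentle: do not grip, lift or tip the ring. Leave everything else where it stands, and finish clear of the ring.

Things in the scene. Friction and masses are not known exactly. Their poses are not given: they have to be found in the camera images.
- jig: Plywood board fixed to the table, 220 (its x) by 400 (its y) by 12 mm thick; origin at the centre of its underside, z up. Its y runs along the rail towards the pocket (roughly to the robot's left), its x across the board to the rail (away from the robot). Red end stop at the +y end: y = 180 to 200, x = -30 to 85 mm, 24 mm high above the board.
- rail (a point): Mid-length, on the top inner edge of the blue rail, at board x = 85, y = 0 mm. The rail fills board x = 85 to 107 mm over the board's whole length and stands 24 mm above the board's top. Axes as the board's.
- lip (a point): Centre of the top of the aluminium lip, at board x = -10, y = 155 mm. The lip is parallel to the rail, x = -19 to -1, y = 130 to 180 mm, 14 mm high above the board, with a mouth flaring away from the rail from y = 130 back to y = 100 mm (out to x = -28). Rail, stop and lip form the pocket, 86 mm wide, open towards -y.
- pocket (a point): Where the ring's centre (half-way up) finishes when it touches both the rail and the end stop: board x = 45, y = 140 mm, 22 mm above the board's underside. Axes as the board's.
- spacer_center (a point): Centre, half-way up, of the spacer ring: a brown cardboard ring lying flat on the board, 80 mm outside diameter, 60 mm bore open right through (shut fingertips fit inside), 20 mm high, about 60 g, slides freely. Lying flat, its centre is 22 mm above the board's underside. It starts 45 to 105 mm off the rail, at the end away from the pocket (board y = -150 to -60 mm).
- core: Bystander: a loose cardboard tube standing on the board, outside the lip, near the pocket; 38 mm diameter, 60 mm tall; origin at the centre of its underside.
- bundle_a: Bystander: seven-tube bundle with a kraft band standing left of the board, 114 mm across, 70 mm tall; origin at the centre of its underside.
- bundle_b: Bystander: seven-tube bundle with a green band standing right of the board, 114 mm across, 70 mm tall; origin at the centre of its underside.
- tape: Bystander: yellow roll of tape lying flat on the table right of the board, 100 mm across, 48 mm high; origin at the centre of its underside.
- glue: Bystander: white bottle with a red cap, 60 mm across, 150 mm tall, left of the board; origin at the centre of its underside.
- brush: Bystander: brush lying on the table beyond the board; origin on its underside.
- spacer: The same ring; origin at the centre of its underside.

How it is judged:
By the outcome, as a careful person would: the job done as asked, in the order asked, and still so for the second after the job is handed in, with the robot touching nothing.
It also fails if it takes over 64 s, if anything falls off the work surface, if the arm or the gripper's body presses on something with over 40 N, if the wrist force passes 120 N, or if a joint passes its speed limit or range.

## Robot

A 6-joint arm with a two-finger parallel gripper is mounted at the origin on the work surface. World frame = base frame: x ahead of the robot, y to its left, z up, the work surface at z = 0. Lengths are in m, angles in rad, forces in N, time in s.
With the tool pointing down it reaches from about 0.3 to 0.875 m from the base axis. Payload 6.4 kg.
Tool frame: the origin (TCP) lies at the very end of the fingers, on their centre line; the grasp point (between the pads) lies 19 mm behind it; y points along the fingers, x is the direction in which the jaws open and shut, and the axes are right-handed (so a half turn about y gives the same grasp; the last joint's range is limited). The gripper opens to 88 mm and grips with 3 to 60 N. Pads are 18 mm wide; open, the fingers measure 123 mm over their backs; the gripper's body (75 mm by 187 mm) begins 45 mm behind the grasp point.
Start: joints at [1.09, 0.181, 1.607, -0, 1.354, -0.206], TCP at [0.156, 0.553, 0.239] pointing down, gripper open.
Joint ranges: [-2.99, 2.99], [-0.89, 2.07], [0.3, 2.58], [-1.14, 4.28], [0, 2.63], [-3.12, 3.12]. Speed limits (rad/s): [2.57, 2.57, 3.01, 3.14, 3.14, 3.14].

## Interface

Orientations are given as a 3x3 rotation matrix whose columns are the frame's x, y, z axes.
In Python, from rig import env, optics gives the robot as it stands. The module is installed in compiled form; this text tells all that it offers. Calls block until the motion is done:
- env.reach(position, orientation): joint-space move of the TCP to a pose.
- env.move_l(position, rotation=None, vel=0.15): straight line of the TCP; rotation=None keeps the orientation; vel is the mean speed in m/s.
- env.set_joints(angles): joint-space move.
- env.move_gripper(opening, effort=None): finger opening in m; effort is the grip in N (None keeps the last); returns when the fingers have stopped.
- env.wait(seconds).
- env.ik(position, orientation): joint angles nearest the present ones, or None.
- optics.read_camera(name): name is "scene" or "side" or "wrist"; returns a dict with "img" (420x560x3 uint8, red, green, blue), "K" (3x3 intrinsics, pixels), "position" and "rotation" of the camera in the world. Camera axes: x right, y up, looking along -z (the intrinsics and any distortion apply to the point x, -y, -z); pixel columns grow to the right and rows downward; lengths in m; the calibration is good to about 2 mm. A picture is of the moment at which its call begins. There is no depth.
A pose or a line that the arm cannot do raises env.MotionError and nothing moves.
- env.hand_in(): hands the job in, once; it reports no verdict.
Readings, each from a call of its own:
- env.read_time(): time.
- env.read_q(): joint angles.
- env.read_qd(): joint speeds.
- env.read_joint_torque(): joint torques, N m.
- env.read_eef_pos(): TCP position.
- env.read_tool_rot(): TCP orientation.
- env.read_contact_force(): force on the tool from outside, world axes, zero at the start.
- env.read_ft_torque(): the same for the moment, N m.
- env.read_grip_width(): finger opening in m.
Only numpy, scipy, OpenCV 4.12 (cv2) and the standard library are available. Lean on these libraries where they do the work, as an engineer would, in place of code of your own. Each camera call takes 0.05 s, during which the arm holds its last target. There are 200 camera calls.

## Working session

There is one attempt and no reset: what is moved stays moved. The work goes in short steps, each a Python script; the robot and the scene stay as the last script left them, time stands still between calls to the robot, and variables do not carry over. Pictures are saved under pics/ and viewed, about 8 in all and at most 12, crops included, and the job is handed in when it is done.

```bash
mkdir -p pics
python3 - <<'E'
from rig import env, optics
import cv2, numpy as np
for n in ["scene","side"]:
    c=optics.read_camera(n); cv2.imwrite(f"pics/{n}0.png",c["img"][...,::-1])
    print(n,{k:(np.round(v,4).tolist() if k!="img" else v.shape) for k,v in c.items()})
print(env.read_time(),env.read_tool_rot(),env.read_grip_width(),env.read_contact_force())
E
```

```text
scene {'img': (420, 560, 3), 'K': [[521.6354, 0.0, 276.3984], [0.0, 521.6354, 210.8195], [0.0, 0.0, 1.0]], 'position': [1.6208, 0.545, 0.7941], 'rotation': [[-0.4511, -0.4776, 0.7539], [0.8922, -0.2207, 0.3941], [-0.0218, 0.8504, 0.5257]]}
side {'img': (420, 560, 3), 'K': [[417.0821, 0.0, 285.1441], [0.0, 417.0821, 214.9926], [0.0, 0.0, 1.0]], 'position': [0.0887, -1.0066, 0.6654], 'rotation': [[0.8962, 0.2118, -0.3899], [-0.4437, 0.4153, -0.7941], [-0.0062, 0.8847, 0.4662]]}
0.1 [[ 2.71308273e-01 -7.03730182e-04 -9.62492247e-01]
 [ 9.62491307e-01 -1.37934725e-03  2.71309016e-01]
 [-1.51853938e-03 -9.99998801e-01  3.03105862e-04]] 0.08803510340714259 [ 0.08016954 -0.40957167 -0.03573796]
```

View pics/scene0.png

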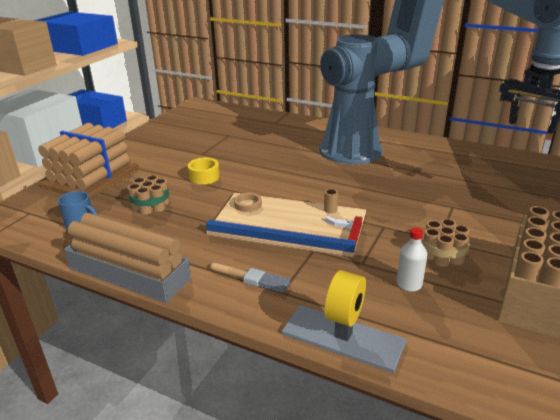

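View pics/side0.png

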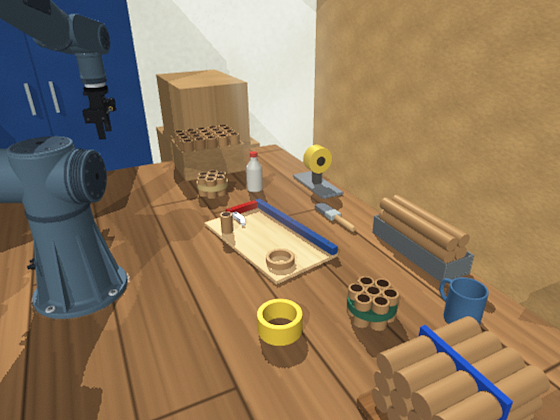

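Scene view: ring at about (248,203), the rail runs from (209,232) to (362,247), stop at (356,229), core at (331,200), lip at (338,222). The side view agrees, with the ring at (281,261). I'll get a rough pose from these, then look from above with the wrist camera.

```bash
cat > h.py <<'E'
from rig import env, optics
import cv2, numpy as np
def ray(c,uv):
    d=np.linalg.inv(c["K"])@np.array([uv[0],uv[1],1.0]); d=np.array([d[0],-d[1],-d[2]])
    return np.array(c["position"]),np.array(c["rotation"])@d
def plane(c,uv,z):
    p,d=ray(c,uv); return p+d*(z-p[2])/d[2]
def proj(c,P):
    q=np.array(c["rotation"]).T@(np.array(P)-c["position"]); q=np.array(c["K"])@[q[0],-q[1],-q[2]]
    return q[:2]/q[2]
def shot(n,name):
    c=optics.read_camera(n); cv2.imwrite(f"pics/{name}.png",c["img"][...,::-1]); return c
def down(xaxis):  # tool y down, tool x along given horizontal direction
    x=np.array([xaxis[0],xaxis[1],0.]); x/=np.linalg.norm(x); y=np.array([0,0,-1.]); return np.c_[x,y,np.cross(x,y)]
E
python3 - <<'E'
from h import *
c=optics.read_camera("scene"); s=optics.read_camera("side")
for n,uv,z in [("ring",(248,203),.022),("railR",(210,222),.036),("railL",(361,237),.036),("stop",(357,219),.036),("core top",(331,190),.072)]:
    print("scene",n,plane(c,uv,z).round(3))
for n,uv,z in [("ring",(281,261),.022),("railfar",(258,203),.036),("railnear",(336,247),.036),("core top",(227,212),.072)]:
    print("side",n,plane(s,uv,z).round(3))
w=shot("wrist","wr0"); R=env.read_tool_rot(); print("wrist cam in tool:",(R.T@(w["position"]-env.read_eef_pos())).round(3),(R.T@w["rotation"]).round(3),w["K"].round(1))
E
```

```text
scene ring [ 0.509 -0.128  0.022]
scene railR [ 0.659 -0.16   0.036]
scene railL [0.556 0.229 0.036]
scene stop [0.48  0.192 0.036]
scene core top [0.422 0.093 0.072]
side ring [ 0.497 -0.147  0.022]
side railfar [0.571 0.187 0.036]
side railnear [ 0.657 -0.173  0.036]
side core top [0.433 0.104 0.072]
wrist cam in tool: [-0.001 -0.146  0.078] [[ 1.    -0.001  0.   ]
 [ 0.     0.298 -0.955]
 [ 0.     0.955  0.298]] [[334.1   0.  275.1]
 [  0.  334.1 210.8]
 [  0.    0.    1. ]]
```

Run:
```python
from h import *
R=down((-.25,.97))
env.move_gripper(0.0,5)
env.reach(np.array([.52,-.01,.30]),R)
print(env.read_eef_pos(),env.read_time(),env.read_grip_width())
w=shot("wrist","wr1")
c=optics.read_camera("scene"); print("glue base",plane(c,(411,287),0).round(3),"bundle_a top",plane(c,(447,228),.07).round(3))
```

```text
[ 0.51997784 -0.00934284  0.29993954] 3.9417 0.0006468003637451368
glue base [0.651 0.386 0.   ] bundle_a top [0.477 0.422 0.07 ]
```

View pics/wr1.png

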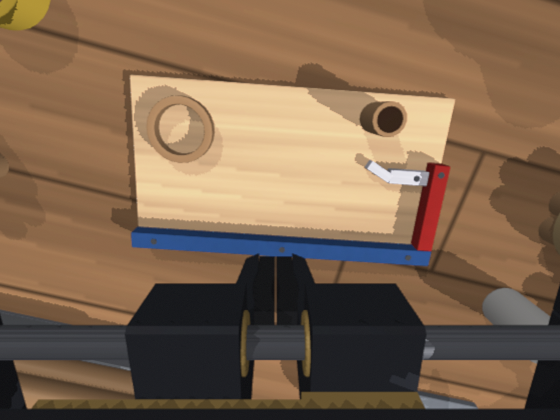

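Wrist view: ring centred at about (180,129), rail from (132,238) to (430,257), stop (432,205), lip (405,178), core (383,120). Next I extract edges by colour.

```bash
cat >> h.py <<'E'
def board(c):
    """board frame from outer top edge of rail (x=107, z=.036) and ends of it"""
    hsv=cv2.cvtColor(c["img"],cv2.COLOR_RGB2HSV)
    m=cv2.inRange(hsv,(105,120,50),(125,255,255)); n,l,st,_=cv2.connectedComponentsWithStats(m); k=1+st[1:,4].argmax(); m=l==k
    us=np.where(m.any(0))[0]; pts=[(u,np.where(m[:,u])[0].max()+.5) for u in us[6:-6]]
    W=np.array([plane(c,p,.036)[:2] for p in pts])
    mean=W.mean(0)
    for _ in range(4):
        vx,vy,x0,y0=cv2.fitLine(W.astype(np.float32),cv2.DIST_HUBER,0,.001,.001).ravel()
        yb=np.array([vx,vy]); yb*=np.sign(yb[1]); xb=np.array([yb[1],-yb[0]]); r=(W-[x0,y0])@xb
        W=W[abs(r)<.002]
    ends=[]
    for u,s in ((us[0],-.5),(us[-1],.5)):
        v=np.where(m[:,u])[0].mean(); ends.append(((plane(c,(u+s,v),.036)[:2]-[x0,y0])@yb))
    return np.array([x0,y0]),xb,yb,ends,r.std()
E
python3 - <<'E'
from h import *
w=optics.read_camera("wrist"); o,xb,yb,ends,sd=board(w)
org=o-.107*xb+yb*np.mean(ends); print("dir",yb,"len",ends[1]-ends[0],"org",org,sd)
hsv=cv2.cvtColor(w["img"],cv2.COLOR_RGB2HSV)
m=cv2.inRange(hsv,(0,160,60),(6,255,255))|cv2.inRange(hsv,(172,160,60),(180,255,255))
ys,xs=np.where(m); 
B=np.array([np.r_[(plane(w,p,.036)[:2]-org)@xb,(plane(w,p,.036)[:2]-org)@yb] for p in zip(xs,ys)])
print("stop bx,by range",np.percentile(B,[.5,99.5],axis=0).round(4))
print("row129",[tuple(int(a) for a in hsv[129,u]) for u in range(136,226,2)])
print("rail col 250",[tuple(int(a) for a in hsv[v,220]) for v in range(222,254,2)])
E
```

```text
dir [-0.18269451  0.98316973] len 0.39747835422323813 org [0.52233026 0.00697837] 0.0005338042015996139
stop bx,by range [[-0.0296  0.1701]
 [ 0.0845  0.1986]]
row129 [(17, 88, 231), (16, 93, 173), (16, 94, 171), (16, 92, 171), (16, 95, 172), (15, 100, 168), (14, 113, 174), (14, 113, 178), (14, 111, 181), (15, 111, 152), (15, 115, 126), (15, 107, 138), (15, 93, 215), (16, 93, 216), (16, 93, 216), (16, 93, 216), (16, 93, 217), (16, 93, 217), (17, 89, 228), (18, 86, 233), (18, 87, 232), (18, 87, 232), (18, 88, 233), (18, 87, 232), (18, 88, 233), (18, 88, 233), (16, 94, 217), (15, 95, 172), (15, 94, 173), (15, 93, 173), (16, 93, 173), (16, 93, 172), (15, 93, 173), (16, 93, 173), (15, 107, 167), (15, 112, 177), (15, 110, 179), (15, 110, 186), (15, 113, 129), (15, 99, 170), (15, 94, 218), (16, 91, 225), (17, 86, 233), (18, 85, 233), (18, 85, 233)]
rail col 250 [(15, 93, 183), (16, 91, 159), (16, 95, 159), (15, 93, 157), (15, 93, 154), (116, 70, 76), (109, 171, 79), (108, 172, 77), (109, 167, 116), (109, 169, 139), (108, 168, 137), (108, 170, 138), (109, 170, 138), (109, 169, 139), (108, 171, 140), (111, 120, 117)]
```

```bash
cat >> h.py <<'E'
ORG=np.array([0.52233026,0.00697837]); YB=np.array([-.18269451,.98316973]); YB/=np.linalg.norm(YB); XB=np.array([YB[1],-YB[0]])
def tob(P): d=np.array(P)[:2]-ORG; return np.array([d@XB,d@YB])
def tow(bx,by,z): return np.r_[ORG+bx*XB+by*YB,z]
def ring(c,guess,name=None):
    """ring top centre in board coords from the convex hull of the saturated top face near guess (board coords)"""
    hsv=cv2.cvtColor(c["img"],cv2.COLOR_RGB2HSV)
    m=((hsv[...,1]>=103)&(hsv[...,1]<150)&(hsv[...,2]>155)&(hsv[...,0]<20)&(hsv[...,0]>8)).astype(np.uint8)*255
    g=np.zeros_like(m); poly=np.array([proj(c,tow(guess[0]+.048*np.cos(a),guess[1]+.048*np.sin(a),.032)) for a in np.linspace(0,6.2,40)]).astype(np.int32)
    cv2.fillPoly(g,[poly],255); m=cv2.morphologyEx(m&g,cv2.MORPH_OPEN,np.ones((2,2),np.uint8))
    if name: cv2.imwrite(f"pics/{name}.png",m)
    ys,xs=np.where(m); B=np.array([tob(plane(c,p,.032)) for p in zip(xs,ys)])
    from scipy.optimize import least_squares
    # annulus mid-radius 35 mm, robust circle fit with free radius
    f=least_squares(lambda q:np.hypot(*(B-q[:2]).T)-q[2],[*guess,.035],loss="soft_l1",f_scale=.003)
    return f.x,len(B),np.std(f.fun)
E
python3 - <<'E'
from h import *
w=optics.read_camera("wrist"); g=tob(plane(w,(180,129),.032)); print(g,ring(w,g,"mask1"))
s=optics.read_camera("side"); print(tob(plane(s,(281,257),.032)))
print("core",tob(plane(w,(389,120),.072)),"glue",tob([.651,.386]),"bundle_a",tob([.477,.422]))
E
```

```text
[-0.04946561 -0.1340621 ] (array([-0.04730989, -0.13411843,  0.03506061]), 1395, np.float64(0.0026124024252937488))
[-0.05037065 -0.14351217]
core [-0.07800536  0.10210118] glue [0.19574936 0.34913534] bundle_a [0.03125483 0.41631829]
```

View pics/mask1.png

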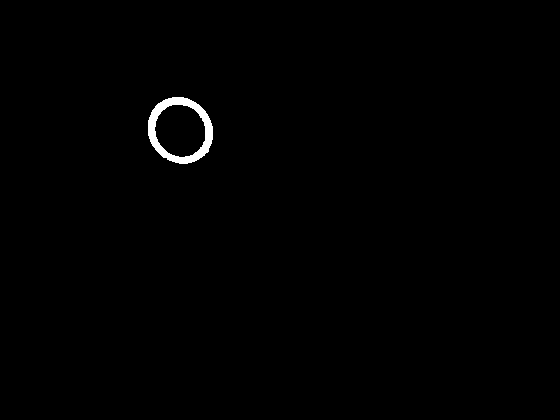

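The mask shows one clean ring outline centred at about (180,130), with a mid-radius of 35.06 mm against 35 expected. Centre is board (-47, -134) mm, i.e. 92 mm off the rail. Now I insert the shut fingertips and slide the ring towards the rail.

Run:
```python
from h import *
R=down(YB)
r=np.array([-.0473,-.1341])
env.reach(tow(*r,.10),R)
print(env.read_eef_pos()-tow(*r,.10))
f0=env.read_contact_force()
env.move_l(tow(*r,.017),R,vel=.06); env.wait(.2)
print("insert",env.read_eef_pos()-tow(*r,.017),env.read_contact_force()-f0)
F=np.c_[np.r_[XB,0],np.r_[YB,0],[0,0,1]]
fs=[]; 
for bx in (-.02,.02,.050):
    env.move_l(tow(bx,r[1],.017),vel=.05); fs.append((F.T@(env.read_contact_force()-f0)).round(2))
print(fs)
w=shot("wrist","wr2"); print(tob(env.read_eef_pos()),env.read_time())
np.save("f0.npy",f0)
```

```text
[ 0.00109838 -0.00010801  0.00119988]
insert [ 1.84629129e-04 -9.37735494e-05  2.76045891e-04] [ 1.05515113  0.51964633 -0.36126586]
[array([-0.2 , -0.2 , -0.28]), array([ 0.98,  0.27, -0.37]), array([ 0.35,  1.26, -0.19])]
[ 0.0497829 -0.133941 ] 9.3083
```

View pics/wr2.png

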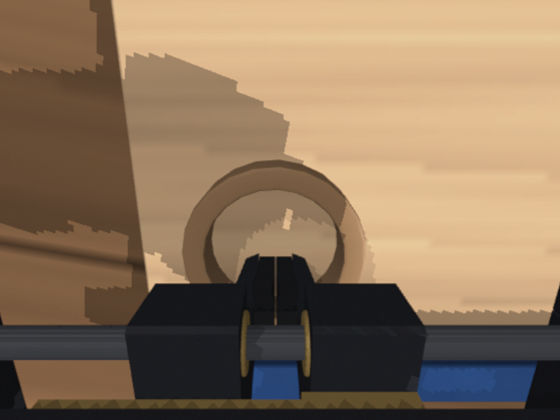

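Wrist view: the ring lies flat around the fingertips, its far edge at row 160 and its centre at about (273,245). The fingers press the rail-side wall, and the rail shows at the bottom (275,378). Next: small guarded steps to the rail.

```bash
cat >> h.py <<'E'
F=np.c_[np.r_[XB,0],np.r_[YB,0],[0,0,1]]
def force(n=6):
    a=[]
    for _ in range(n): env.wait(.02); a.append(env.read_contact_force())
    return F.T@(np.mean(a,0)-np.load("f0.npy"))
E
python3 - <<'E'
from h import *
f=force(10); print("base",f.round(2))
for bx in np.arange(.055,.0645,.001):
    env.move_l(tow(bx,-.1339,.017),vel=.03); g=force(); print(round(bx,4),tob(env.read_eef_pos()).round(4),g.round(2))
    if g[0]-f[0]<-2.0: break
w=shot("wrist","wr3"); shot("side","sd3"); shot("scene","sc3"); print(env.read_time())
E
```

```text
base [ 0.54 -0.09 -0.3 ]
0.055 [ 0.0551 -0.1339] [ 0.93 -0.33 -0.61]
0.056 [ 0.056  -0.1339] [ 0.9  -0.01  0.15]
0.057 [ 0.057  -0.1339] [ 0.64 -0.16  0.04]
0.058 [ 0.058  -0.1339] [ 0.61  0.15 -0.2 ]
0.059 [ 0.0591 -0.1339] [ 0.39  0.03 -0.13]
0.06 [ 0.0601 -0.1339] [ 0.66  0.15 -0.06]
0.061 [ 0.061  -0.1339] [ 0.49 -0.21 -0.19]
0.062 [ 0.0621 -0.1339] [ 0.22  0.11 -0.49]
0.063 [ 0.0631 -0.1339] [ 0.57 -0.06 -0.2 ]
0.064 [ 0.0638 -0.1339] [-1.49 -0.15  0.51]
13.1917
```

Force rose by 2 N at bx = 0.064, so the ring is at the rail. I'll check that visually.

Run:
```python
import cv2,numpy as np
a=cv2.imread("pics/sc3.png")[180:265,195:375]; b=cv2.imread("pics/sd3.png")[190:290,200:350]
a=cv2.resize(a,(780,368)); b=cv2.resize(b,(345,230)); w=cv2.resize(cv2.imread("pics/wr3.png")[120:,100:460],(276,230))
out=np.zeros((598,780,3),np.uint8); out[:368]=a; out[368:,:345]=b; out[368:,350:626]=w; cv2.imwrite("pics/c3.png",out)
```

```text
(no output)
```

View pics/c3.png

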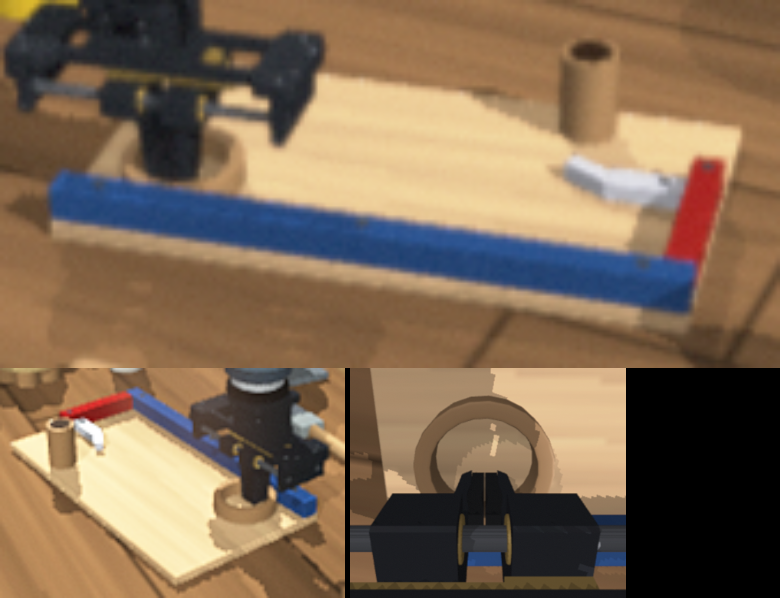

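Scene crop: the ring sits against the inner face of the rail at the end away from the pocket, flat, with the fingers inside. Side and wrist crops agree. Now I back off a little in x and drag along +y. Contact on the diagonal of the bore keeps pressing the ring to the rail.

Run:
```python
from h import *
env.move_l(tow(.0525,-.119,.017),vel=.03); print(force().round(2))
for by in (-.08,-.03):
    env.move_l(tow(.0525,by,.017),vel=.05); print(by,tob(env.read_eef_pos()).round(4),force().round(2))
w=shot("wrist","wr4"); c=shot("scene","sc4"); print(env.read_time())
a=cv2.resize(c["img"][170:270,195:375,::-1],(720,400))
cv2.imwrite("pics/c4.png",np.vstack([a,np.hstack([cv2.resize(w["img"][150:,100:460,::-1],(267,200)),np.zeros((200,453,3),np.uint8)])]))
```

```text
[ 0.64  0.24 -0.37]
-0.08 [ 0.0526 -0.0801] [ 0.67 -0.28  0.  ]
-0.03 [ 0.0526 -0.0302] [ 0.33 -0.27 -0.01]
16.45
```

View pics/c4.png

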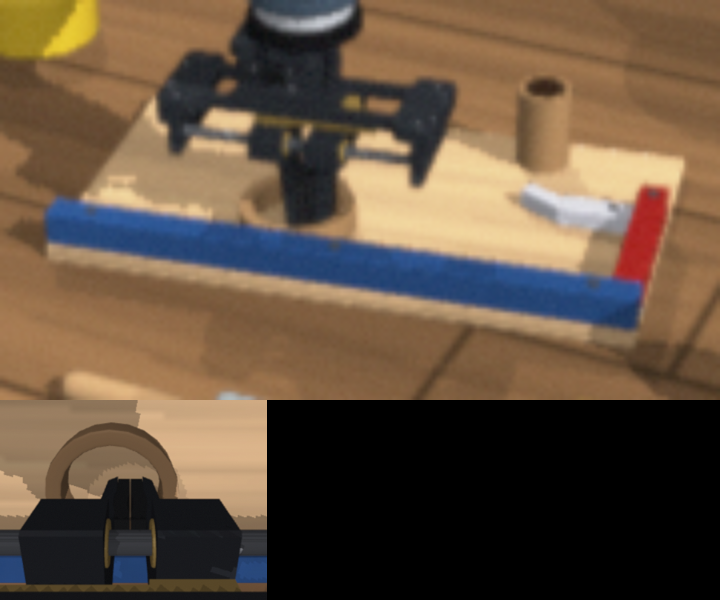

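Run:
```python
from h import *
w=optics.read_camera("wrist")
g4=cv2.cvtColor(cv2.imread("pics/wr4.png"),cv2.COLOR_BGR2HSV); g3=cv2.cvtColor(cv2.imread("pics/wr3.png"),cv2.COLOR_BGR2HSV)
d=np.r_[.0638-.0526,-.1339+.0302]; sh=tow(*d,0)-tow(0,0,0)
for nm,g,off,us in (("wr4",g4,0*sh,range(225,275,8)),("wr3",g3,sh,range(255,305,8))):
    c=dict(w); c["position"]=np.array(w["position"])+off
    for u in us:
        col=g[140:200,u].astype(int); v=140+np.where(col[:,1]>=103)[0][0]
        print(nm,u,v,tob(plane(c,(u,v),.032)).round(4),tob(plane(c,(u,v),.012)).round(4))
```

```text
wr4 225 185 [ 0.0043 -0.0509] [ 0.0089 -0.054 ]
wr4 233 183 [ 0.0034 -0.0477] [ 0.0079 -0.0503]
wr4 241 181 [ 0.0026 -0.0445] [ 0.007  -0.0466]
wr4 249 180 [ 0.0022 -0.0413] [ 0.0065 -0.0429]
wr4 257 181 [ 0.0026 -0.0381] [ 0.007  -0.0392]
wr4 265 182 [ 0.003  -0.0349] [ 0.0074 -0.0355]
wr4 273 183 [ 0.0034 -0.0317] [ 0.0079 -0.0319]
wr3 255 159 [ 0.0051 -0.1425] [ 0.0081 -0.1437]
wr3 263 157 [ 0.0043 -0.1393] [ 0.0072 -0.14  ]
wr3 271 157 [ 0.0043 -0.1362] [ 0.0072 -0.1364]
wr3 279 157 [ 0.0043 -0.1331] [ 0.0072 -0.1328]
wr3 287 158 [ 0.0047 -0.1299] [ 0.0076 -0.1292]
wr3 295 159 [ 0.0051 -0.1268] [ 0.0081 -0.1256]
wr3 303 161 [ 0.0059 -0.1237] [ 0.009 -0.122]
```

Ring's far edge is at bx ≈ 6.5–7.2 mm in both views, with at most 0.7 mm of change, which is about one pixel. I'll raise the rail-ward bias while advancing so it stays firmly against the rail.

Run:
```python
from h import *
env.move_l(tow(.0590,.005,.017),vel=.04); print(tob(env.read_eef_pos()).round(4),force().round(2))
for by in (.05,.09,.115):
    env.move_l(tow(.0590,by,.017),vel=.04); print(by,tob(env.read_eef_pos()).round(4),force().round(2))
w=shot("wrist","wr5"); c=shot("scene","sc5"); print(env.read_time())
g=cv2.cvtColor(w["img"],cv2.COLOR_RGB2HSV)
for u in range(210,300,10):
    q=np.where(g[120:230,u,1].astype(int)>=103)[0]; 
    if len(q): print(u,120+q[0],tob(plane(w,(u,120+q[0]),.012)).round(4))
a=cv2.resize(c["img"][170:270,195:375,::-1],(720,400))
cv2.imwrite("pics/c5.png",np.vstack([a,np.hstack([cv2.resize(w["img"][150:,100:460,::-1],(267,200)),np.zeros((200,453,3),np.uint8)])]))
```

```text
[0.0591 0.0049] [ 0.63 -0.27 -0.21]
0.05 [0.059  0.0498] [ 0.66  0.11 -0.16]
0.09 [0.0591 0.0899] [ 0.89  0.29 -0.55]
0.115 [0.059  0.1151] [ 0.26 -0.15 -0.38]
21.2417
210 185 [0.0154 0.0842]
220 179 [0.0126 0.089 ]
230 174 [0.0103 0.0936]
240 171 [0.0089 0.0983]
250 169 [0.008  0.1028]
260 168 [0.0075 0.1074]
270 169 [0.008  0.1119]
280 170 [0.0084 0.1165]
290 174 [0.0103 0.1211]
```

View pics/c5.png

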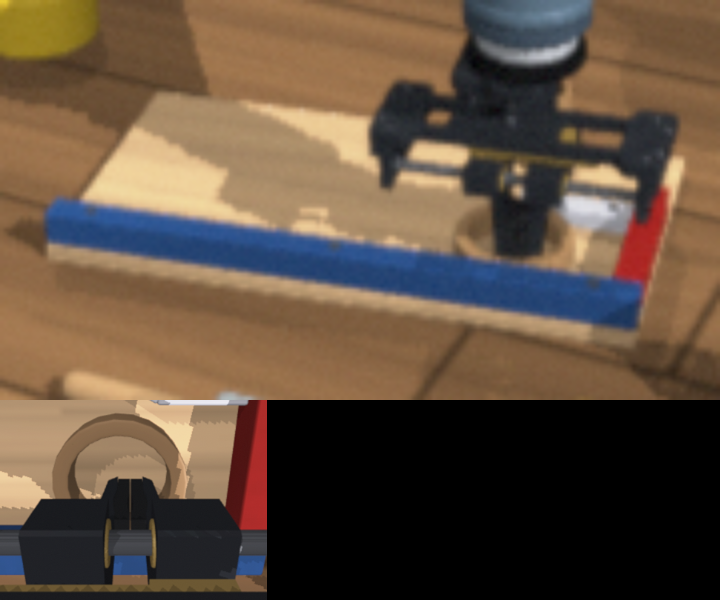

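Ring is at by ≈ 107 mm, flat and against the rail (far edge bx 7.5 mm), entering the pocket mouth with about 33 mm left to the stop. Now the guarded approach to the stop.

Run:
```python
from h import *
env.move_l(tow(.0590,.141,.017),vel=.04); f=force(10); print(f.round(2))
for by in np.arange(.142,.1585,.001):
    env.move_l(tow(.0590,by,.017),vel=.03); g=force(); print(round(by,4),tob(env.read_eef_pos()).round(4),g.round(2))
    if g[1]-f[1]<-2.0 or g[0]-f[0]<-3.5: break
w=shot("wrist","wr6"); print(env.read_time())
```

```text
[ 0.79 -0.13 -0.24]
0.142 [0.059  0.1419] [ 0.2   0.01 -0.2 ]
0.143 [0.059 0.143] [ 0.81 -0.08 -0.09]
0.144 [0.059  0.1441] [ 0.4  -0.22 -0.3 ]
0.145 [0.059 0.145] [ 0.47 -0.31 -0.31]
0.146 [0.059 0.146] [ 0.21 -0.08  0.31]
0.147 [0.059  0.1471] [ 0.57 -0.13 -0.42]
0.148 [0.0589 0.1479] [-0.02 -1.07  0.15]
0.149 [0.0588 0.1487] [-1.16 -4.4   0.29]
25.0583
```

The stop reacts with about 4 N in y and the rail with about 2 N in x, so both are touched. I release to the bore centre, lift out and look.

Run:
```python
from h import *
env.move_l(tow(.0465,.1405,.017),vel=.03); print(force().round(2))
env.move_l(tow(.0465,.1405,.10),vel=.06)
env.move_l(tow(.02,.09,.26),vel=.2); env.wait(.2)
w=shot("wrist","wr7"); c=shot("scene","sc7"); s=shot("side","sd7"); print(env.read_time(),env.read_eef_pos())
print(ring(w,np.array([.045,.14]),"mask7"))
a=cv2.resize(c["img"][170:270,195:375,::-1],(360,200)); b=cv2.resize(s["img"][180:290,195:360,::-1],(300,200))
cv2.imwrite("pics/c7.png",np.vstack([cv2.resize(w["img"][:300,80:,::-1],(640,400)),np.hstack([a,b[:,:280]])]))
```

```text
[ 0.45 -0.56 -0.18]
28.6917 [0.52534475 0.09927897 0.25935635]
(array([0.04728987, 0.14083683, 0.03484905]), 1283, np.float64(0.0024221078738799547))
```

View pics/c7.png

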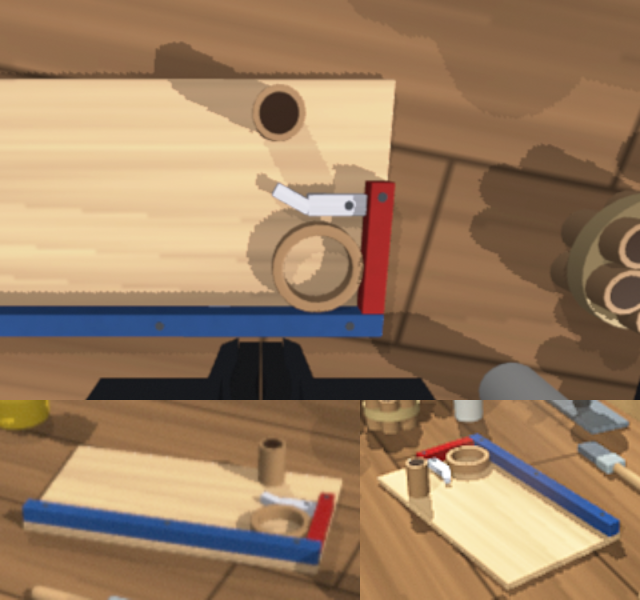

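Wrist view: the ring is in the corner, flat, touching the rail's inner face (crop ~(315,308)) and the stop (~(363,265)). The lip and core stand as before. A last numeric check measures the ring against the rail and stop edges in this same view.

Run:
```python
from h import *
w=optics.read_camera("wrist"); hsv=cv2.cvtColor(w["img"],cv2.COLOR_RGB2HSV)
(q,n,sd)=ring(w,np.array([.045,.14]))
def line(pts): return np.array([tob(plane(w,p,.036)) for p in pts])
blue=cv2.inRange(hsv,(105,120,100),(125,255,255)); red=cv2.inRange(hsv,(0,160,60),(6,255,255))|cv2.inRange(hsv,(172,160,60),(180,255,255))
us=range(60,400,10); o=line([(u,np.where(blue[:,u])[0].max()+.5) for u in us if blue[:,u].any()])
i=line([(u,np.where(blue[:,u])[0].min()-.5) for u in us if blue[:,u].any()])
print("rail outer/inner bx",np.median(o[:,0]),np.median(i[:,0]),"slope",np.polyfit(o[:,1],o[:,0],1))
rs=[v for v in range(150,225,5) if red[v].any()]
e=line([(np.where(red[v])[0].max()+.5,v) for v in rs]); print("stop outer by",np.median(e[:,1]))
print("ring",q,"gap rail",np.median(o[:,0])-.022-q[0]-.04,"gap stop",np.median(e[:,1])-.02-q[1]-.04)
print("core",tob(plane(w,(80+279*480/640*1.0,112*.75),.072)))
```

```text
rail outer/inner bx 0.10661504405486345 0.08600038185737884 slope [0.00265959 0.10680126]
stop outer by 0.19924677913658662
ring [0.04729657 0.14087633 0.03486355] gap rail -0.0026815226705127135 gap stop -0.001629549559761266
core [-0.07865202  0.1028096 ]
```

No positive gap on either side. The negative values (-2.7 and -1.6 mm) come from bias in the ring fit, and both contacts were felt in force. Handing in.

```bash
python3 -c "
from h import *
print(env.read_time()); env.hand_in()"
```

```text
28.7417
the job is handed in; nothing more can be done
```

The job is done and handed in at about 28.7 s of the 64 s allowed. The ring lies in the corner pocket against both the blue rail and the red end stop.

- **Moves:** With the gripper shut, I put the fingertips in the bore and slid the ring straight to the rail at board y ≈ -134 mm. I then dragged it along the rail to the stop, pushing diagonally so it stayed pressed against the rail. Finally I backed the fingers to the bore centre, lifted out and moved clear. The ring was never gripped, lifted or tipped.
- **Contact forces:** Contact at the rail showed as a rise of about 2 N. In the corner the rise was about 4 N from the stop and about 2 N from the rail.
- **Last images:** The ring is flat in the corner, with its centre measured at board (47.3, 140.9) mm against the ideal (45, 140). In the pictures the lip looks unmoved, and the core measures within about 1 mm of its start. I did not re-measure the bundles, tape, glue or brush, but the arm never worked near them.
- **Disagreements:**
  - The vision gaps came out slightly negative, -2.7 mm at the rail and -1.6 mm at the stop. I put this down to bias in fitting the ring outline. It shows no open gap, but contact rests mainly on the forces and the pictures.
  - Early in the drag, the ring's far edge read up to 0.7 mm further from the rail than at first contact, about one pixel. I added rail-ward push for the rest of the way, and the next view read it closer to the rail again. A brief sub-millimetre gap there can't be ruled out.

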